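# Open the warming box and hold up the vial carrier

### The arm

A 6-joint arm with a two-finger parallel gripper is mounted at the origin on the work surface. World frame = base frame: x ahead of the robot, y to its left, z up, the work surface at z = 0. Lengths are in m, angles in degrees, forces in N, time in s.
With the tool pointing down it reaches from about 0.4 to 0.825 m from the base axis. Payload 7 kg.
Tool frame: the origin (TCP) lies on the mounting face of the last link; the fingertips stand 178 mm ahead of it and the grasp point (between the pads) lies 159 mm ahead of it (ctrl.tip_extent is the distance from the TCP to the fingertips, in m); z points along the fingers, y is the direction in which the jaws open and shut (so a half turn about z gives the same grasp; the last joint's range is limited). The gripper opens to 88 mm and grips with 3 to 60 N. Pads are 19 mm wide; open, the fingers measure 130 mm over their backs; the gripper's body (78 mm by 193 mm) begins 47 mm behind the grasp point.
Start: joints at [16.507, 20.546, 0.682, 0, -70.136, -16.507], TCP at [0.675, -0, 0.405] pointing down, gripper open.
Joint ranges: [-176.03, 176.03], [-82.01, 121.73], [-58.28, 71.71], [-173.87, 95.51], [-174.79, -0.11], [-173.66, 173.66]. Speed limits (degrees/s): [136.94, 136.94, 172.46, 180, 180, 180].

### API

Orientations are given as [roll, pitch, yaw] about the fixed x, y, z axes, in that order (R = Rz(yaw) Ry(pitch) Rx(roll)).
In Python, from plant import ctrl gives the robot as it stands. The module is installed in compiled form; this text tells all that it offers.
- The arm moves only by the tool carry_out, never from a script. Its argument "moves" is text: rows parted by semicolons, each of 7 numbers parted by spaces: the finger opening in m, from 0 to 0.0876, then the shift along the tool's x, y, z in m, then the turn, a rotation vector about the tool's x, y, z in rad. A call has 1 to 20 rows; each row is the pose to reach, as a shift and turn from the pose commanded when the call began, along the tool's axes at that moment; what a row does not reach only later rows make up. A row lasts 1/10 s, in which the tool goes at most 50 mm and 8.59 degrees, less where a joint would pass 70% of its speed; a pose out of reach is approached as far as the arm can. A call with a gripper value outside its range is refused whole. The fingers move at their own pace and stop on an object; the grip force is fixed at half the most. Time passes only in rows, so rows that repeat a pose let the fingers close. It gives the time, the measured TCP pose, the force and the opening at its end, in the units of the state.
- ctrl.get_obs(): the state, without advancing time (a new reading comes with each control period).
- ctrl.snapshot(name): name is "scene" or "side" or "wrist"; returns a dict with "image" (384x512x3 uint8, red, green, blue), "K" (3x3 intrinsics, pixels), "R" (3x3) and "t" (3): a world point X has camera coordinates R X + t. Camera axes: x right, y down, z forward; pixel columns grow to the right and rows downward; lengths in m; the calibration is good to about 2 mm. A picture is of the moment at which its call begins. There is no depth.
- ctrl.close_job(): hands the job in, once; it reports no verdict.
Trained networks look in a picture, given as the dict that the camera call returned (one of the last four; its "shot" number tells which), for a name from the list of things; names that differ only in an ending like _2 or _b are one class to them, and where a whole thing is asked for, a point or a joint stands for the part that bears it (a point fixed in the world has none). Each returns a list of dicts, best first, with "confidence" (0 to 1); they miss things now and then, are a little off and sometimes report something else, mostly with a low value. They report only what shows in the picture. A call takes as long as a camera call.
- ctrl.recognise(picture, label): "extent" ([left, top, right, bottom] in pixels, round what is visible of it).
- ctrl.trace(picture, label): "region" (384x512 bool, what is visible of it) and "extent" ([left, top, right, bottom] in pixels, round what is visible of it).
- ctrl.mark_of(picture, label): "at" ([row, column] in pixels: a listed point, or the origin of a listed thing).
The state is a dict: "clock": time; "joint_pos": joint angles; "qvel": joint speeds; "tau": joint torques, N m; "tool_pos": TCP position; "orientation": TCP orientation; "force": force on the tool from outside, world axes, zero at the start; "moment": the same for the moment, N m; "opening": finger opening in m.
Only numpy, scipy, OpenCV 4.12 (cv2) and the standard library are available. Lean on these libraries where they do the work, as an engineer would, in place of code of your own. Each camera call takes 0.05 s, during which the arm holds its last target.

### The job

Open the lid of the white warming box until it stands by itself just past upright, about 100 degrees from shut, not laid back on the bottle behind, and let go of it. Then take the orange vial carrier by its black bar handle, lift it straight up out of the box and finish while holding it there over the box, level and still, with its underside at least 3 cm above the box's rim and all four vials in their pockets; nothing else may carry it, and the robot no longer touches the box or lid. Leave the bottle, the jar and the tip box where they stand.

Things in the scene. Friction and masses are not known exactly. Their poses are not given: they have to be found in the camera images.
- bath: white warming box fixed to the bench, 160 (x) x 240 (y) x 125 mm high, walls and floor 10 mm, open at the top under its grey lid; a control panel 60 mm high juts 30 mm out of its front. Origin: centre of its underside, on the bench; x points from its front (panel, robot side) to its hinge side, z up; rim at z = 125 mm. It cannot move
- lid (a joint): angle of the grey lid in rad: 0 shut, 1.57 upright, at most 2.4; it starts shut or a little ajar. The lid (160 mm deep, 240 mm wide, 12 mm thick) is hinged along the box's far (+x) upper edge and its front edge swings up and back. The stiff hinge keeps it where it is left; moving it takes 2 to 5 N at the handle
- lid_handle (a point): centre of the lid's round steel handle bar, 12 mm thick, 110 mm long, parallel to the hinge, on posts 50 mm either side of this point; its axis is 45 mm above the lid's outer face and 10 mm inside the front edge. Lid shut, it lies at x -150, z +57 mm from the hinge point (box axes). It can turn between fingers that pinch it from above and stay vertical all through the swing
- lid_hinge (a point): middle of the hinge line, at x = 80, y = 0, z = 125 mm in the box's frame; the line runs along the box's y
- carrier: orange block 76 (x) x 150 (y) x 34 mm high with four round pockets, standing loose on the floor of the box (10 mm above the bench), about 0.25 kg plus vials. Origin: centre of its underside, z up. Above its middle, along its y, runs a black bar handle 12 mm wide (x), 76 mm long, 14 mm high, from 84 to 98 mm above the underside, on two posts at y = +-34 mm
- carrier_grip (a point): middle of the carrier's bar handle, 91 mm above the carrier's underside, the place to grip, the fingers closing along the carrier's x
- vial0: capped glass vial with a red cap, 17 mm diameter, 49 mm tall, 18 g, standing loose in a pocket 26 mm deep and about 19 mm wide of the carrier (vials stand at x = +-21, y = +-50 mm; their tops are 57 mm above the carrier's underside). Origin: centre of its underside, z up
- vial1: capped glass vial with a blue cap, 17 mm diameter, 49 mm tall, 18 g, standing loose in a pocket 26 mm deep and about 19 mm wide of the carrier (vials stand at x = +-21, y = +-50 mm; their tops are 57 mm above the carrier's underside). Origin: centre of its underside, z up
- vial2: capped glass vial with a white cap, 17 mm diameter, 49 mm tall, 18 g, standing loose in a pocket 26 mm deep and about 19 mm wide of the carrier (vials stand at x = +-21, y = +-50 mm; their tops are 57 mm above the carrier's underside). Origin: centre of its underside, z up
- vial3: capped glass vial with a green cap, 17 mm diameter, 49 mm tall, 18 g, standing loose in a pocket 26 mm deep and about 19 mm wide of the carrier (vials stand at x = +-21, y = +-50 mm; their tops are 57 mm above the carrier's underside). Origin: centre of its underside, z up
- amber_bottle: amber reagent bottle with black cap, 72 mm diameter, 200 mm tall, standing behind the box, where the lid or its handle would hit it if laid back too far. Origin: centre of its underside. Leave it alone
- jar: white plastic jar with red lid, 68 mm diameter, 90 mm tall, standing beside the box. Origin: centre of its underside. Leave it alone
- tip_box: closed purple pipette-tip box, 88 x 118 x 68 mm high, standing beside the box. Origin: centre of its underside. Leave it alone

How it is judged (in metres and radians):
On the way, in this order (a step that is already met when the one before it is completed fails the run):
1. the lid stands just past upright (90 to 110 degrees) and the gripper has let go of it, the carrier still in the box (value of joint lid between 1.57 and 1.92 rad and contact force between bath and the fingers below 0.2 N and contact force between bath and the arm below 0.2 N and z of carrier in the frame of bath below 0.03 m), for 0.2 s.
2. the carrier is held in the gripper, its underside clear above the rim (z of carrier in the frame of bath above 0.15 m and contact force between carrier and the fingers above 1 N and contact force between carrier and bath below 0.1 N), for 0.2 s.
At the end, for the whole second after the job is handed in: Lid at 90 to 110 degrees by itself; gripper holds the carrier over the box (centres within 70 mm), underside 25 mm or more above the rim, tilt under 7 degrees, under 20 mm/s and 0.15 rad/s, touching no box, lid or bystander; vials in their pockets; robot off box and lid (all of step 2 and value of joint lid between 1.57 and 1.92 rad and horizontal distance between carrier and bath below 0.07 m and angle between carrier's own z axis and vertical below 0.12 rad and linear speed of carrier below 0.02 m/s and angular speed of carrier below 0.15 rad/s and contact force between bath and the fingers below 0.2 N and contact force between bath and the arm below 0.2 N and contact force between carrier and amber_bottle below 0.1 N and contact force between carrier and jar below 0.1 N and contact force between carrier and tip_box below 0.1 N and z of vial0 in the frame of carrier between -0.002 and 0.022 m and z of vial1 in the frame of carrier between -0.002 and 0.022 m and z of vial2 in the frame of carrier between -0.002 and 0.022 m and z of vial3 in the frame of carrier between -0.002 and 0.022 m); the arm keeps its last pose, push and grip.
It fails at once if the amber bottle is moved by more than 25 mm or knocked over (distance of amber_bottle from where it was at the start of the episode above 0.025 m or angle between amber_bottle's own z axis and vertical above 0.4 rad).
It fails at once if the jar is moved by more than 25 mm or knocked over (distance of jar from where it was at the start of the episode above 0.025 m or angle between jar's own z axis and vertical above 0.4 rad).
It fails at once if the tip box is moved by more than 25 mm or knocked over (distance of tip_box from where it was at the start of the episode above 0.025 m or angle between tip_box's own z axis and vertical above 0.4 rad).
It fails at once if the carrier is tipped by more than 20 degrees (angle between carrier's own z axis and vertical above 0.35 rad).
It also fails if it takes over 54 s, if anything falls off the work surface, if the arm or the gripper's body presses on something with over 40 N, if the wrist force passes 120 N, or if a joint passes its speed limit or range.

## Working session

There is one attempt and no reset: what is moved stays moved. The work goes in short steps, Python scripts to look and compute and a tool call to move; the robot and the scene stay as the last step left them, time stands still between calls to the robot, and variables do not carry over. Pictures are saved under pics/ and viewed, and the job is handed in when it is done.

Besides the shell and the picture viewer there is one more tool, called by a JSON object that holds its "api" and its "payload". carry_out: Moves the arm, as the interface text tells. Its arguments: {"type":"object","properties":{"moves":{"type":"string"}},"required":["moves"]}

```bash
mkdir -p pics; cat > h.py <<'E'
import numpy as np, cv2
from plant import ctrl
def shot(n,f):
    p=ctrl.snapshot(n); cv2.imwrite('pics/'+f,p['image'][:,:,::-1]); return p
def proj(p,X):
    X=np.atleast_2d(X); c=X@np.array(p['R']).T+np.array(p['t']); u=c@np.array(p['K']).T; return u[:,:2]/u[:,2:]
def ray(p,uv):
    R=np.array(p['R']);o=-R.T@np.array(p['t']);d=R.T@np.linalg.inv(p['K'])@np.array([uv[0],uv[1],1.]);return o,d/np.linalg.norm(d)
def tri(obs):
    A=np.zeros((3,3));b=np.zeros(3)
    for p,uv in obs:
        o,d=ray(p,uv);M=np.eye(3)-np.outer(d,d);A+=M;b+=M@o
    X=np.linalg.solve(A,b);return X,[np.round(proj(p,X)[0]-uv,1) for p,uv in obs]
E
python3 - <<'E'
from h import *
np.set_printoptions(precision=4,suppress=True)
P={n:shot(n,n+'0.png') for n in('scene','side','wrist')}
for n,p in P.items():
    print(n,'cam',-np.array(p['R']).T@p['t'])
    for l in('lid_handle','lid_hinge','bath','carrier_grip','amber_bottle','jar','tip_box'):
        r=ctrl.mark_of(p,l); print(n,l,[(np.round(x['at'],1),round(x['confidence'],2)) for x in r[:2]])
o=ctrl.get_obs();print(o)
E
```

```text
scene cam [ 1.1106 -0.5566  1.1903]
scene lid_handle [(array([163.6, 205.1]), 0.63)]
scene lid_hinge [(array([207.2, 243.1]), 0.74), (array([163.7, 207.3]), 0.56)]
scene bath [(array([212.3, 226. ]), 0.96)]
scene carrier_grip []
scene amber_bottle [(array([269.1, 281.2]), 0.94)]
scene jar [(array([253. , 163.2]), 0.73), (array([270.3, 282.4]), 0.25)]
scene tip_box [(array([168.9, 275.6]), 0.44)]
side cam [ 0.1654 -0.5371  1.3412]
side lid_handle [(array([216.6, 206.4]), 0.81)]
side lid_hinge [(array([206. , 247.8]), 0.87)]
side bath [(array([235. , 230.3]), 0.82)]
side carrier_grip []
side amber_bottle [(array([203.2, 300.7]), 0.89), (array([181.4, 184.5]), 0.16)]
side jar [(array([299.5, 262.6]), 0.87)]
side tip_box [(array([180., 183.]), 0.57)]
wrist cam [ 0.6762 -0.0706  0.3831]
wrist lid_handle []
wrist lid_hinge [(array([178.4, 345.6]), 0.92)]
wrist bath [(array([161.5, 383.8]), 0.82)]
wrist carrier_grip []
wrist amber_bottle [(array([114.7, 166. ]), 0.62)]
wrist jar []
wrist tip_box []
{'clock': 1.2, 'joint_pos': array([ 16.5068,  20.5455,   0.6835,  -0.0004, -70.1366, -16.5073]), 'qvel': array([-0.0955,  0.0869,  0.0139,  0.1154,  0.0764, -0.1056]), 'tau': array([  0.0029, -58.2394,  29.3289,   7.0022,   0.0126,  -0.0001]), 'tool_pos': array([ 0.675 , -0.    ,  0.4047]), 'orientation': array([-179.9987,    0.0008,  -90.0007]), 'force': array([-0.0251, -0.4729,  0.2548]), 'moment': array([-0.0383,  0.0592, -0.0155]), 'opening': 0.0877664028623676}
```

```bash
python3 - <<'E'
import cv2,numpy as np
a=[cv2.imread(f'pics/{n}0.png') for n in('scene','side')]
cv2.imwrite('pics/c0.png',np.vstack([cv2.resize(x[100:340,100:400],(800,640))[:,:] for x in a])[:1280])
for n,x in zip(('scene','side'),a): cv2.imwrite(f'pics/{n}0z.png',cv2.resize(x[110:335,120:420],(800,600),interpolation=cv2.INTER_CUBIC))
E
```

```text
(no output)
```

View pics/scene0z.png

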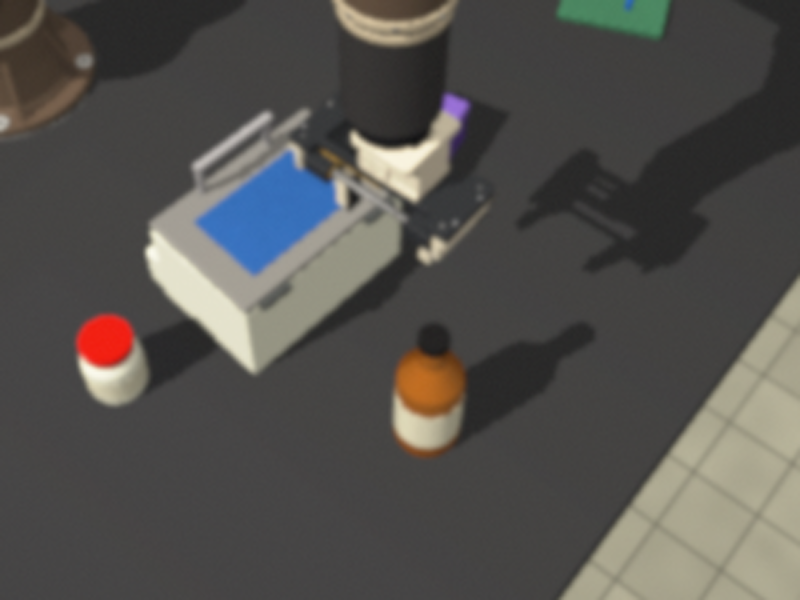

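View pics/side0z.png

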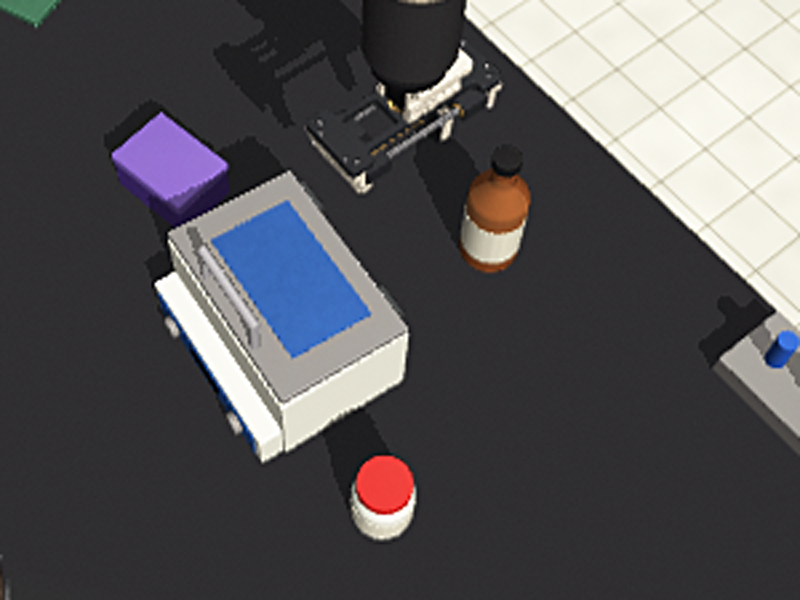

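View pics/wrist0.png

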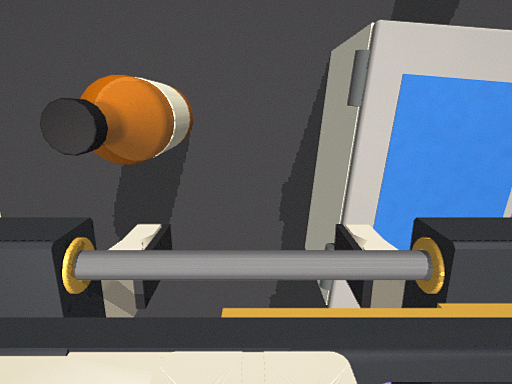

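```bash
cat > fit.py <<'E'
from h import *
from scipy.optimize import least_squares
np.set_printoptions(precision=4,suppress=True)
P={n:ctrl.snapshot(n) for n in('scene','side')}
z=lambda a:np.array(a)*.375+[120,110]
def lidpt(q,x,y,h): # x from hinge (neg to front), h above outer/under
    c,s=np.cos(q),np.sin(q); return [80e-3+ c*x+s*h, y, .125 -s*x+c*h]
T='lid'
obs=[('side',z((168,235)),('l',-.16,.12,.012)),('side',z((292,172)),('l',0,.12,.012)),('side',z((408,328)),('l',0,-.12,.012)),('side',z((283,405)),('l',-.16,-.12,.012)),
('side',z((403,380)),('b',.08,-.12,0)),
('side',z((203,250)),('l',-.15,.055,.057)),('side',z((257,335)),('l',-.15,-.055,.057)),
('scene',z((150,228)),('l',-.16,-.12,.012)),('scene',z((255,308)),('l',0,-.12,.012)),('scene',z((255,373)),('b',.08,-.12,0)),
('scene',z((197,172)),('l',-.15,-.055,.057)),('scene',z((268,118)),('l',-.15,.055,.057))]
def W(v,f):
    p=np.array(lidpt(v[3],*f[1:]) if f[0]=='l' else f[1:]); c,s=np.cos(v[2]),np.sin(v[2])
    return np.array([v[0]+c*p[0]-s*p[1],v[1]+s*p[0]+c*p[1],p[2]])
def res(v): return np.concatenate([proj(P[n],W(v,f))[0]-uv for n,uv,f in obs])
if __name__=='__main__':
    r=least_squares(res,[.55,.05,0,0.02],loss='soft_l1');v=r.x
    print(v,np.degrees(v[2:]));print(np.round(res(v).reshape(-1,2),1))
    print('handle',W(v,('l',-.15,0,.057)),'hinge',W(v,('l',0,0,0)))
    for l in('amber_bottle','jar','tip_box'):
        p=P['side'];a=ctrl.mark_of(p,l)
        for n in P:
            a=ctrl.mark_of(P[n],l)[0]['at'];o,d=ray(P[n],a[::-1]);print(l,n,(o-d*o[2]/d[2])[:2])
E
python3 fit.py
```

```text
[ 0.5197 -0.0032 -0.0848 -0.005 ] [-4.8573 -0.2882]
[[-0.2 -0.6]
 [-0.6 -1.8]
 [ 0.8 -0.6]
 [-0.4 -0.6]
 [ 0.2 -0.7]
 [-0.7  0.9]
 [-0.8 -1.3]
 [-0.5 -0.4]
 [-3.8  1.6]
 [-0.1  1.1]
 [-1.   0.7]
 [-0.   0.8]]
handle [0.4497 0.0027 0.1812] hinge [ 0.5994 -0.01    0.125 ]
amber_bottle scene [ 0.7834 -0.0583]
amber_bottle side [ 0.7698 -0.0684]
jar scene [ 0.4711 -0.2338]
jar side [ 0.467  -0.2341]
tip_box scene [0.5205 0.2485]
tip_box side [0.5287 0.2501]
```

{"api": "carry_out", "payload": {"moves": "0.0876 -0.001 0.04 0 0 0 0.02;0.0876 -0.001 0.08 0 0 0 0.04;0.0876 -0.002 0.12 0 0 0 0.06;0.0876 -0.003 0.16 0 0 0 0.085;0.0876 -0.003 0.2 0 0 0 0.085;0.0876 -0.003 0.225 0 0 0 0.085;0.0876 -0.003 0.225 0.01 0 0 0.085;0.0876 -0.003 0.225 0.01 0 0 0.085;0.0876 -0.003 0.225 0.01 0 0 0.085"}}

```text
clock: 2.65
tool_pos: [0.4506, 0.0031, 0.3947]
orientation: [-180.0, -0.0, -94.9]
force: [0.1, -0.1, 0.7]
opening: 0.0879
```

```bash
python3 - <<'E'
from h import *
for n in('scene','side','wrist'):
    p=shot(n,n+'1.png')
    print(n,[(np.round(x['at'],1),round(x['confidence'],2)) for x in ctrl.mark_of(p,'lid_handle')[:2]], proj(p,[.4497,.0027,.1812]))
a=[cv2.resize(cv2.imread(f'pics/{n}1.png'),(400,300)) for n in('scene','side','wrist')]
cv2.imwrite('pics/c1.png',np.vstack([np.hstack(a[:2]),np.hstack([a[2],a[2]*0])]))
E
```

```text
scene [(array([163.1, 206.6]), 0.94), (array([270.9, 279. ]), 0.72)] [[206.92395405 164.96261588]]
side [(array([218. , 205.5]), 0.69)] [[205.3321665  219.23833531]]
wrist [(array([218.8, 254.3]), 0.88)] [[256.29280467 218.12260077]]
```

View pics/c1.png

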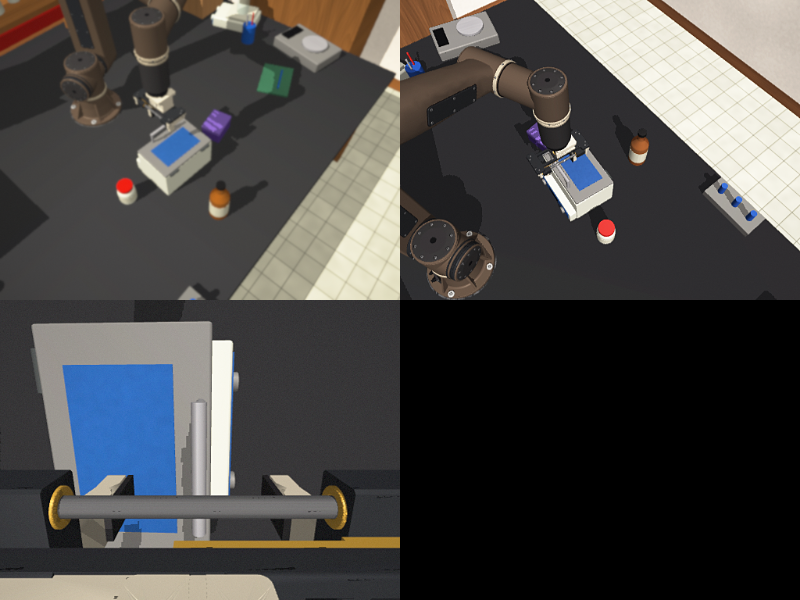

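Wrist view: the handle bar stands upright in the picture (col ≈255), midway between the fingers, and all three views agree with the fit. I'll go down and pinch.

{"api": "carry_out", "payload": {"moves": "0.0876 0 0 0.03 0 0 0;0.0876 0 0 0.055 0 0 0;0.0876 0 0 0.055 0 0 0;0 0 0 0.055 0 0 0;0 0 0 0.055 0 0 0;0 0 0 0.055 0 0 0;0 0 0 0.055 0 0 0;0 0 0 0.055 0 0 0;0 0 0 0.055 0 0 0;0 0 0 0.055 0 0 0;0 0 0 0.055 0 0 0"}}

```text
clock: 4.05
tool_pos: [0.45, 0.003, 0.3397]
orientation: [180.0, -0.0, -94.9]
force: [-0.4, -0.0, -0.5]
opening: 0.0293
```

{"api": "carry_out", "payload": {"moves": "0 0 0 0 0 0 0;0 0 0 0 0 0 0;0 0 0 0 0 0 0;0 0 0 0 0 0 0;0 0 0 0 0 0 0"}}

```text
clock: 4.55
tool_pos: [0.4498, 0.003, 0.3396]
orientation: [180.0, -0.0, -94.9]
force: [-2.8, 1.4, 0.8]
opening: 0.0105
```

```bash
python3 - <<'E'
import numpy as np
# arc in tool axes: +x_box = -tool y ; up = -tool z
r=np.hypot(.15,.057);a0=np.arctan2(.057,-.15)
for d in list(range(5,110,5)):
    a=a0-np.radians(d); print(d,'ty %.3f tz %.3f'%(-(r*np.cos(a)+.15),-(r*np.sin(a)-.057)))
E
```

```text
5 ty -0.006 tz -0.013
10 ty -0.012 tz -0.025
15 ty -0.020 tz -0.037
20 ty -0.029 tz -0.048
25 ty -0.038 tz -0.058
30 ty -0.049 tz -0.067
35 ty -0.060 tz -0.076
40 ty -0.072 tz -0.083
45 ty -0.084 tz -0.089
50 ty -0.097 tz -0.095
55 ty -0.111 tz -0.099
60 ty -0.124 tz -0.101
65 ty -0.138 tz -0.103
70 ty -0.152 tz -0.103
75 ty -0.166 tz -0.103
80 ty -0.180 tz -0.101
85 ty -0.194 tz -0.097
90 ty -0.207 tz -0.093
95 ty -0.220 tz -0.087
100 ty -0.232 tz -0.081
105 ty -0.244 tz -0.073
```

{"api": "carry_out", "payload": {"moves": "0 0 -0.003 -0.006 0 0 0;0 0 -0.006 -0.013 0 0 0;0 0 -0.009 -0.019 0 0 0;0 0 -0.012 -0.025 0 0 0;0 0 -0.016 -0.031 0 0 0;0 0 -0.02 -0.037 0 0 0;0 0 -0.024 -0.043 0 0 0;0 0 -0.029 -0.048 0 0 0;0 0 -0.033 -0.053 0 0 0;0 0 -0.038 -0.058 0 0 0;0 0 -0.049 -0.067 0 0 0;0 0 -0.06 -0.076 0 0 0;0 0 -0.072 -0.083 0 0 0;0 0 -0.084 -0.089 0 0 0;0 0 -0.084 -0.089 0 0 0;0 0 -0.084 -0.089 0 0 0"}}

```text
clock: 6.15
tool_pos: [0.5342, -0.0041, 0.4282]
orientation: [-180.0, 0.0, -94.9]
force: [6.6, 0.7, -13.0]
opening: 0.0111
```

```bash
python3 - <<'E'
from h import *
p=shot('scene','scene2.png');q=shot('side','side2.png')
cv2.imwrite('pics/c2.png',np.hstack([cv2.resize(x['image'][80:300,80:340,::-1],(400,340)) for x in (p,q)]))
E
```

```text
(no output)
```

View pics/c2.png

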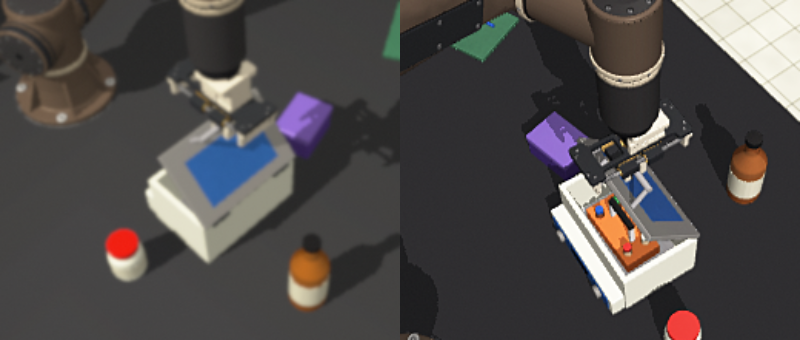

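{"api": "carry_out", "payload": {"moves": "0 0 -0.006 -0.002 0 0 0;0 0 -0.013 -0.005 0 0 0;0 0 -0.02 -0.007 0 0 0;0 0 -0.027 -0.009 0 0 0;0 0 -0.04 -0.011 0 0 0;0 0 -0.054 -0.013 0 0 0;0 0 -0.068 -0.013 0 0 0;0 0 -0.082 -0.013 0 0 0;0 0 -0.096 -0.011 0 0 0;0 0 -0.11 -0.007 0 0 0;0 0 -0.122 -0.003 0 0 0;0 0 -0.129 0 0 0 0;0 0 -0.135 0.003 0 0 0;0 0 -0.141 0.006 0 0 0;0 0 -0.147 0.01 0 0 0;0 0 -0.15 0.012 0 0 0;0 0 -0.154 0.014 0 0 0;0 0 -0.154 0.014 0 0 0"}}

```text
clock: 8.05
tool_pos: [0.6884, -0.0171, 0.4163]
orientation: [-179.8, -0.0, -94.8]
force: [0.8, 4.7, -1.5]
opening: 0.0108
```

```bash
python3 - <<'E'
from h import *
p=shot('scene','scene3.png');q=shot('side','side3.png')
cv2.imwrite('pics/c3.png',np.hstack([cv2.resize(x['image'][80:300,80:340,::-1],(400,340)) for x in (p,q)]))
E
```

```text
(no output)
```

View pics/c3.png

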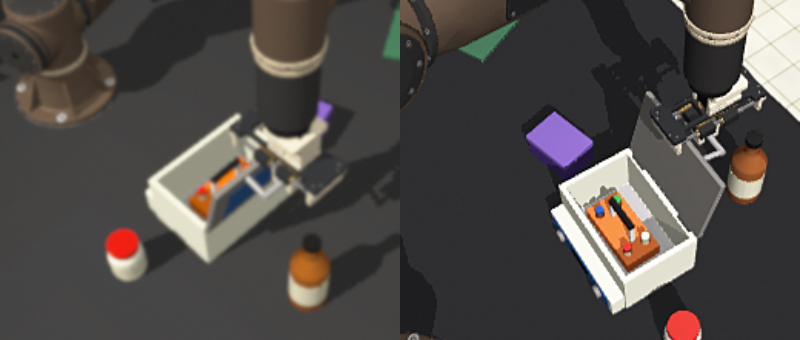

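{"api": "carry_out", "payload": {"moves": "0.03 0 0 0 0 0 0;0.03 0 0 0 0 0 0;0.03 0 0 0 0 0 0;0.03 0 0 0 0 0 0;0.03 0 0 -0.02 0 0 0;0.03 0 0 -0.05 0 0 0;0.03 0 0 -0.08 0 0 0;0.03 0 0 -0.1 0 0 0;0.03 0 0 -0.1 0 0 0"}}

```text
clock: 9.05
tool_pos: [0.6872, -0.0177, 0.5188]
orientation: [-179.7, 0.0, -94.9]
force: [-0.2, -0.3, -0.5]
opening: 0.0304
```

```bash
python3 - <<'E'
from h import *
np.set_printoptions(precision=4,suppress=True)
pts={}
for n in('scene','side','wrist'):
    p=shot(n,n+'4.png')
    for l in('carrier_grip','vial0','vial1','vial2','vial3','lid_handle','carrier'):
        r=ctrl.mark_of(p,l); 
        if r: print(n,l,np.round(r[0]['at'],1),round(r[0]['confidence'],2))
        if r and n!='wrist': pts.setdefault(l,[]).append((p,np.array(r[0]['at'])[::-1]))
for l in pts:
    if len(pts[l])>1: print(l,tri(pts[l]))
    else:
        p,uv=pts[l][0];o,d=ray(p,uv);zz={'carrier_grip':.101,'carrier':.01}.get(l,.018);print(l,o+d*(zz-o[2])/d[2])
for n in('scene','side'):
  x=cv2.imread(f'pics/{n}4.png'); cv2.imwrite(f'pics/{n}4z.png',cv2.resize(x[130:280,130:330],(800,600),interpolation=cv2.INTER_CUBIC))
E
```

```text
scene carrier_grip [191.5 227.1] 0.85
scene vial0 [207.8 211.9] 0.49
scene vial1 [207.8 211.9] 0.49
scene vial2 [207.8 211.9] 0.49
scene vial3 [207.8 211.9] 0.49
scene lid_handle [198.7 263.2] 0.93
scene carrier [206.8 229.2] 0.93
side carrier_grip [216.8 223.7] 0.63
side vial0 [214.2 222.3] 0.59
side vial1 [214.2 222.3] 0.59
side vial2 [214.2 222.3] 0.59
side vial3 [214.2 222.3] 0.59
side lid_handle [165.7 279.6] 0.66
side carrier [232.7 223.7] 0.66
wrist carrier_grip [175.1 390.5] 0.93
wrist vial0 [127.8 356.4] 0.67
wrist vial1 [127.8 356.4] 0.67
wrist vial2 [127.8 356.4] 0.67
wrist vial3 [127.8 356.4] 0.67
wrist lid_handle [198.1 253.1] 0.72
wrist carrier [198.4 251. ] 0.71
carrier_grip (array([0.5174, 0.0125, 0.0988]), [array([ 0.3, -0.4]), array([0.3, 0.5])])
vial0 (array([ 0.5149, -0.0202,  0.0991]), [array([  7.8, -10.6]), array([ 7.6, 11.3])])
vial1 (array([ 0.5149, -0.0202,  0.0991]), [array([  7.8, -10.6]), array([ 7.6, 11.3])])
vial2 (array([ 0.5149, -0.0202,  0.0991]), [array([  7.8, -10.6]), array([ 7.6, 11.3])])
vial3 (array([ 0.5149, -0.0202,  0.0991]), [array([  7.8, -10.6]), array([ 7.6, 11.3])])
lid_handle (array([ 0.6904, -0.0244,  0.2549]), [array([ 0.7, -0.8]), array([0.5, 0.9])])
carrier (array([0.5124, 0.0156, 0.0014]), [array([-0.6,  0.7]), array([-0.5, -0.9])])
```

View pics/side4z.png

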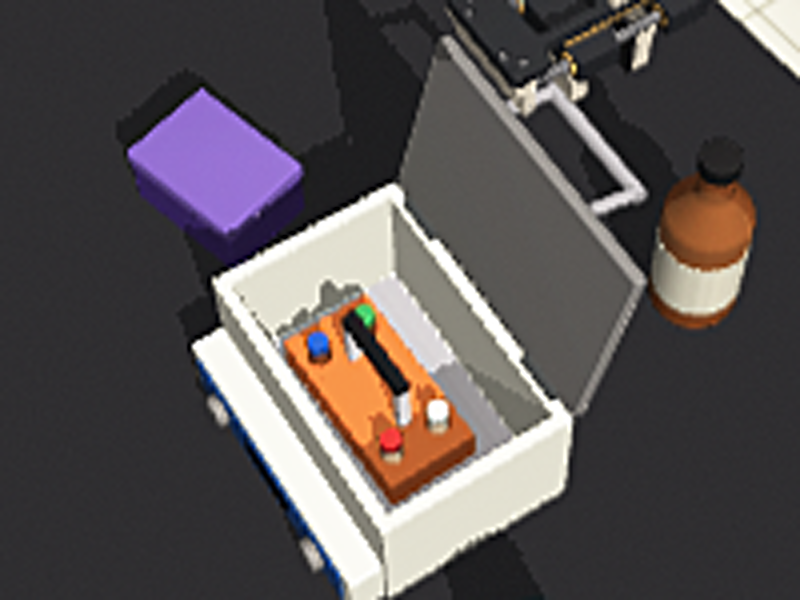

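View pics/scene4z.png

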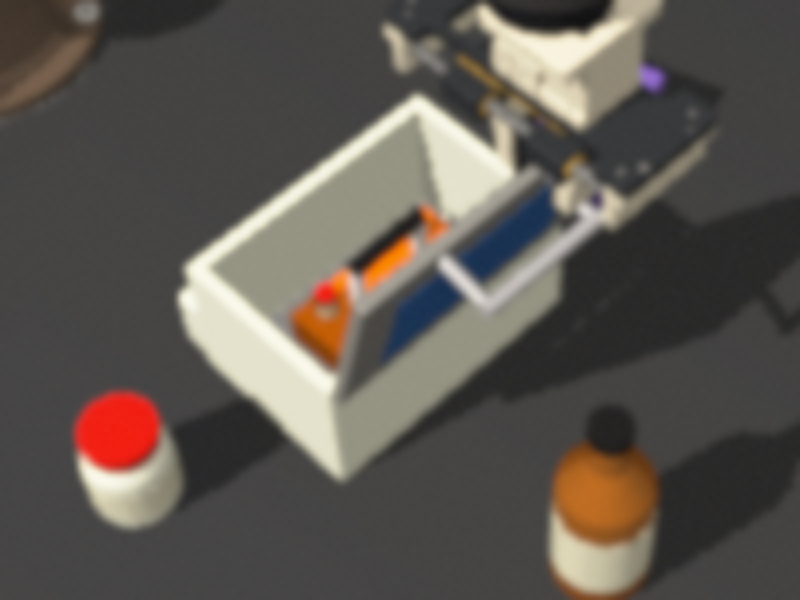

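```bash
cat > fit2.py <<'E'
from h import *
from scipy.optimize import least_squares
np.set_printoptions(precision=4,suppress=True)
q=ctrl.snapshot('side');p=ctrl.snapshot('scene')
z=lambda a:np.array(a)*.25+130
S=[(q,z(a),f) for a,f in [((285,345),(-.038,.075,.034)),((365,295),(.038,.075,.034)),((475,440),(.038,-.075,.034)),((393,483),(-.038,-.075,.034)),
((317,338),(-.021,.05,.055)),((366,312),(.021,.05,.055)),((391,436),(-.021,-.05,.055)),((439,407),(.021,-.05,.055)),
((353,314),(0,.038,.098)),((402,387),(0,-.038,.093))]]
S+=[(p,z(a),f) for a,f in [((323,292),(-.021,-.05,.055)),((418,212),(0,.038,.098)),((357,266),(0,-.038,.098))]]
def W(v,f):
    c,s=np.cos(v[2]),np.sin(v[2]);return np.array([v[0]+c*f[0]-s*f[1],v[1]+s*f[0]+c*f[1],f[2]+.01])
res=lambda v:np.concatenate([proj(P,W(v,f))[0]-uv for P,uv,f in S])
v=least_squares(res,[.515,.01,0],loss='soft_l1').x
print(v,np.degrees(v[2]));print(np.round(res(v).reshape(-1,2),1))
b=np.array([.5197,-.0032]);c,s=np.cos(-.0848),np.sin(-.0848);d=v[:2]-b;print('in box',c*d[0]+s*d[1],-s*d[0]+c*d[1])
E
python3 fit2.py
```

```text
[ 0.5156  0.0096 -0.0512] -2.931889820593937
[[-0.1 -1.2]
 [ 0.3 -0.8]
 [ 0.1 -1.6]
 [-0.2  0.9]
 [ 0.4  0.5]
 [-0.4  0.1]
 [ 0.1  0.4]
 [-0.2  0.4]
 [-1.4 -0.9]
 [ 0.7  0.4]
 [ 0.1  0.6]
 [ 0.4 -0.6]
 [-1.9  0.4]]
in box -0.00520392615966639 0.012419515334048682
```

```bash
cat > plan.py <<'E'
from h import *
from scipy.spatial.transform import Rotation as Ro
np.set_printoptions(precision=4,suppress=True)
def plan(g,yaw,tilt):
    o=ctrl.get_obs();R0=Ro.from_euler('xyz',o['orientation'],degrees=True);p0=np.array(o['tool_pos'])
    R=Ro.from_euler('xyz',[180,0,-90+yaw],degrees=True)*Ro.from_rotvec([np.radians(tilt),0,0])
    p=np.array(g)-.159*R.apply([0,0,1])
    print('shift',R0.inv().apply(p-p0),'rot',(R0.inv()*R).as_rotvec(),'tcp',p, 'obs',p0,o['orientation'])
E
python3 -c "
from plan import *
plan([.5156,.0096,.33],-2.93,0)
plan([.5156,.0096,.30],-2.93,9)
plan([.5156,.0096,.108],-2.93,9)"
```

```text
shift [-0.0122  0.1732  0.0257] rot [-0.      0.     -0.0339] tcp [0.5156 0.0096 0.489 ] obs [ 0.6871 -0.0172  0.5147] [-179.9994    0.0001  -94.8706]
shift [-0.0113  0.198   0.0576] rot [ 0.1571 -0.0027 -0.0338] tcp [0.4908 0.0109 0.457 ] obs [ 0.6871 -0.0172  0.5147] [-179.9994    0.0001  -94.8706]
shift [-0.0113  0.198   0.2496] rot [ 0.1571 -0.0027 -0.0338] tcp [0.4908 0.0109 0.265 ] obs [ 0.6871 -0.0172  0.5147] [-179.9994    0.0001  -94.8706]
```

{"api": "carry_out", "payload": {"moves": "0.03 -0.003 0.04 0 0 0 0;0.03 -0.005 0.08 0 0 0 0;0.03 -0.008 0.12 0 0 0 0;0.03 -0.01 0.16 0 0.05 0 -0.01;0.05 -0.011 0.198 0 0.1 -0.002 -0.02;0.05 -0.011 0.198 0.02 0.157 -0.003 -0.034;0.05 -0.011 0.198 0.058 0.157 -0.003 -0.034;0.05 -0.011 0.198 0.058 0.157 -0.003 -0.034;0.05 -0.011 0.198 0.058 0.157 -0.003 -0.034"}}

```text
clock: 11.25
tool_pos: [0.491, 0.0105, 0.4575]
orientation: [-171.0, -0.0, -92.9]
force: [0.7, 0.3, 0.8]
opening: 0.0499
```

```bash
python3 - <<'E'
from plan import *
plan([.5156,.0096,.108],-2.93,9)
pts=[]
for n in('scene','side','wrist'):
    p=shot(n,n+'5.png')
    r=ctrl.mark_of(p,'carrier_grip'); print(n,[(np.round(x['at'],1),round(x['confidence'],2)) for x in r[:2]],proj(p,[.5156,.0096,.101]))
    if r:pts.append((p,np.array(r[0]['at'])[::-1]))
print(tri(pts))
o=ctrl.get_obs();print(o['opening'])
E
```

```text
shift [-0.0005  0.0303  0.19  ] rot [ 0.0005 -0.0005  0.0005] tcp [0.4908 0.0109 0.265 ] obs [0.491  0.0105 0.4575] [-171.0285   -0.0352  -92.9074]
scene [(array([191.2, 228.7]), 0.59)] [[226.3483 190.9257]]
side [(array([216.5, 223. ]), 0.72)] [[224.037  217.9587]]
wrist [(array([171.5, 281.8]), 0.57)] [[284.2843 172.9368]]
(array([0.5185, 0.0136, 0.0974]), [array([-0.7,  0.1]), array([1.1, 0.5]), array([0.2, 4.4])])
0.049857337305745805
```

View pics/wrist5.png

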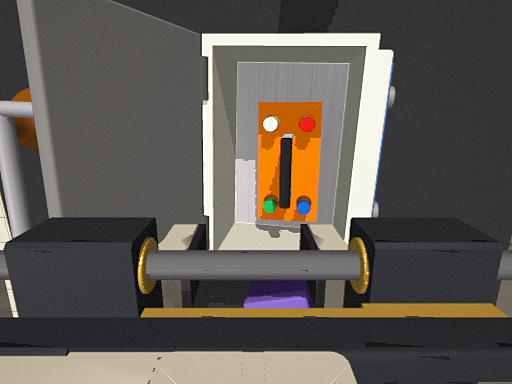

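View pics/side5.png

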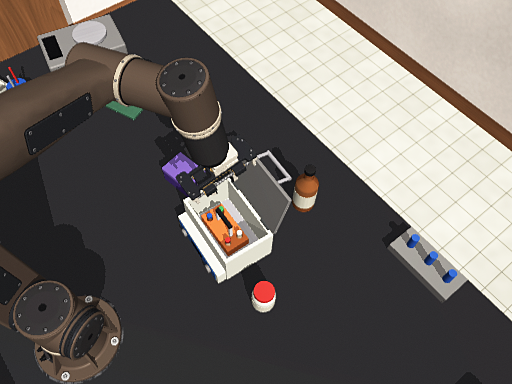

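{"api": "carry_out", "payload": {"moves": "0.05 0 0.005 0.03 0 0 0;0.05 0 0.01 0.06 0 0 0;0.05 0 0.014 0.09 0 0 0;0.05 0 0.019 0.12 0 0 0;0.05 0 0.022 0.14 0 0 0;0.05 0 0.022 0.14 0 0 0"}}

```text
clock: 12.15
tool_pos: [0.4903, 0.0102, 0.3126]
orientation: [-171.3, -0.1, -93.0]
force: [-0.4, 0.4, 0.5]
opening: 0.0498
```

```bash
python3 - <<'E'
from plan import *
plan([.5156,.0096,.108],-2.93,9)
for n in('scene','side','wrist'): shot(n,n+'6.png')
cv2.imwrite('pics/c6.png',np.hstack([cv2.resize(cv2.imread(f'pics/{n}6.png')[120:290,130:330],(400,340)) for n in('scene','side')]))
E
```

```text
shift [-0.0008  0.0068  0.0471] rot [ 0.0047 -0.0018 -0.0001] tcp [0.4908 0.0109 0.265 ] obs [0.4903 0.0102 0.3126] [-171.2684   -0.1011  -92.9507]
```

View pics/c6.png

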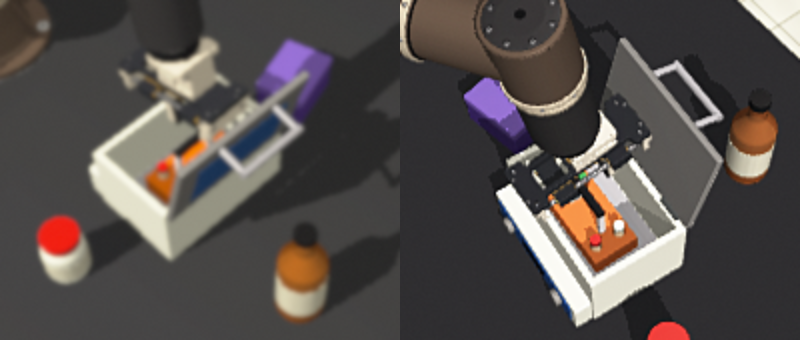

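View pics/wrist6.png

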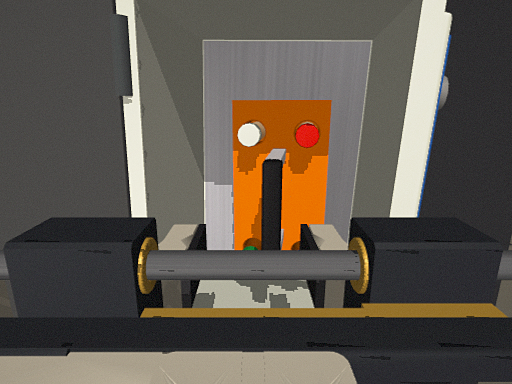

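{"api": "carry_out", "payload": {"moves": "0.05 -0.001 0.003 0.02 0 0 0;0.05 -0.001 0.006 0.04 0 0 0;0.05 -0.001 0.007 0.047 0 0 0;0.05 -0.001 0.007 0.047 0 0 0;0.05 -0.001 0.007 0.047 0 0 0"}}

```text
clock: 12.8
tool_pos: [0.492, 0.0118, 0.2687]
orientation: [-170.9, 0.0, -92.9]
force: [0.7, 0.4, 0.2]
opening: 0.0501
```

```bash
python3 - <<'E'
from plan import *
plan([.5156,.0096,.108],-2.93,9)
for n in('scene','side','wrist'): shot(n,n+'7.png')
cv2.imwrite('pics/c7.png',np.hstack([cv2.resize(cv2.imread(f'pics/{n}7.png')[120:290,130:330],(400,340)) for n in('scene','side')]))
E
```

```text
shift [0.001  0.0018 0.0034] rot [-0.0015  0.0009  0.0004] tcp [0.4908 0.0109 0.265 ] obs [0.492  0.0118 0.2687] [-170.9123    0.0458  -92.9002]
```

View pics/c7.png

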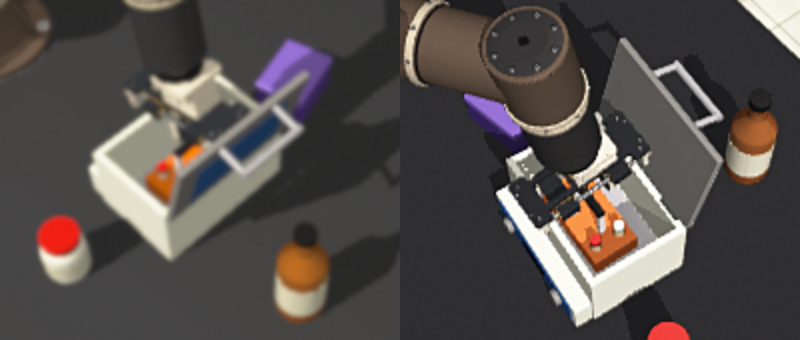

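View pics/wrist7.png

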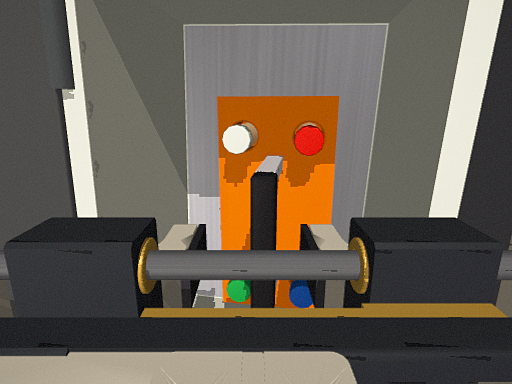

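{"api": "carry_out", "payload": {"moves": "0.05 0 0.004 0.002 0 0 0;0.05 0 0.004 0.002 0 0 0;0.05 0 0.004 0.002 0 0 0"}}

```text
clock: 13.25
tool_pos: [0.4876, 0.0117, 0.2649]
orientation: [-171.0, 0.0, -92.9]
force: [-0.0, -0.3, 0.1]
opening: 0.0499
```

```bash
python3 - <<'E'
from plan import *
for _ in range(3): plan([.5156,.0096,.108],-2.93,9);p=shot('wrist','wrist8.png')
cv2.imwrite('pics/w8.png',cv2.imread('pics/wrist8.png')[150:330])
E
```

```text
shift [ 0.0007 -0.0032  0.0004] rot [0.     0.0004 0.0003] tcp [0.4908 0.0109 0.265 ] obs [0.4876 0.0117 0.2649] [-171.0022    0.0172  -92.9078]
shift [ 0.0007 -0.0031  0.0003] rot [-0.      0.0004  0.0004] tcp [0.4908 0.0109 0.265 ] obs [0.4877 0.0118 0.2649] [-170.9999    0.0169  -92.9054]
shift [ 0.0008 -0.003   0.0003] rot [-0.      0.0004  0.0003] tcp [0.4908 0.0109 0.265 ] obs [0.4878 0.0118 0.2649] [-170.9984    0.0194  -92.9101]
```

View pics/w8.png

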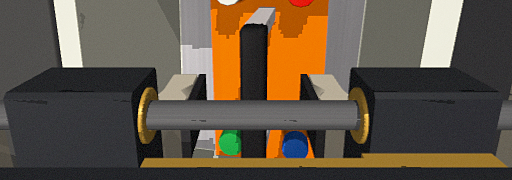

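{"api": "carry_out", "payload": {"moves": "0 0 0 0 0 0 0;0 0 0 0 0 0 0;0 0 0 0 0 0 0;0 0 0 0 0 0 0;0 0 0 0 0 0 0;0 0 0 0 0 0 0;0 0 0 0 0 0 0;0 0 0 0 0 0 0;0 0 0 0 0 0 0;0 0 0 0 0 0 0"}}

```text
clock: 14.4
tool_pos: [0.4877, 0.0117, 0.2648]
orientation: [-171.0, 0.0, -92.9]
force: [-0.8, 1.4, 1.4]
opening: 0.0129
```

```bash
python3 - <<'E'
from plan import *
plan([.5156,.0096,.108],-2.93,9)
for n in('scene','side','wrist'): shot(n,n+'9.png')
cv2.imwrite('pics/c9.png',np.vstack([np.hstack([cv2.resize(cv2.imread(f'pics/{n}9.png')[120:290,130:330],(400,340)) for n in('scene','side')]),np.pad(cv2.imread('pics/wrist9.png')[80:340],((0,0),(0,288),(0,0)))]))
E
```

```text
shift [ 0.0007 -0.0031  0.0002] rot [0.0003 0.0003 0.0001] tcp [0.4908 0.0109 0.265 ] obs [0.4877 0.0117 0.2648] [-171.0155    0.015   -92.9197]
```

View pics/c9.png

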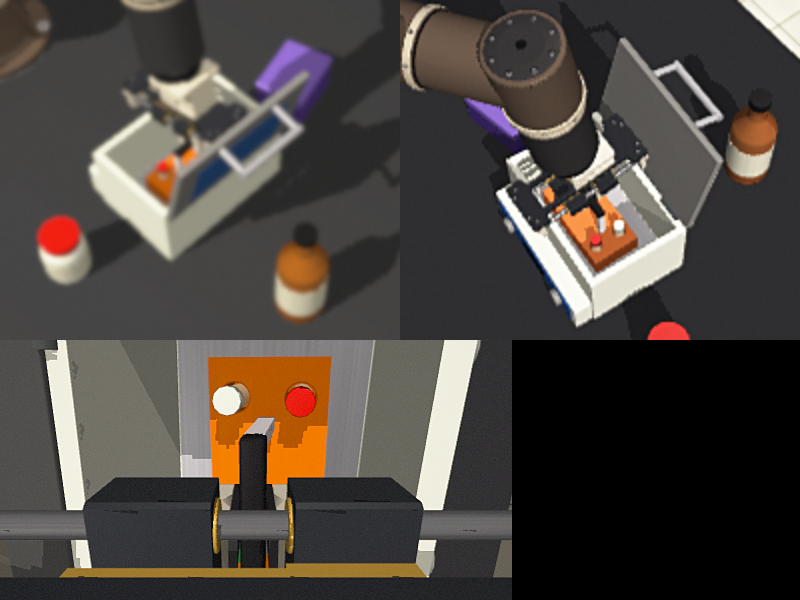

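{"api": "carry_out", "payload": {"moves": "0 0 0 0 0 0 0;0 0 0 0 0 0 0;0 0 0 0 0 0 0;0 0 -0.001 -0.004 0 0 0;0 0 -0.001 -0.008 0 0 0;0 0 -0.002 -0.014 0 0 0;0 0 -0.003 -0.02 0 0 0;0 0 -0.003 -0.02 0 0 0;0 0 -0.003 -0.02 0 0 0"}}

```text
clock: 15.45
tool_pos: [0.4876, 0.0118, 0.2853]
orientation: [-171.0, 0.0, -92.9]
force: [-0.5, 0.2, -4.3]
opening: 0.0121
```

```bash
python3 - <<'E'
from plan import *
plan([.5126,.0096,.29],-2.93,9)
for n in('scene','side','wrist'): shot(n,n+'10.png')
cv2.imwrite('pics/c10.png',np.vstack([np.hstack([cv2.resize(cv2.imread(f'pics/{n}10.png')[120:290,130:330],(400,340)) for n in('scene','side')]),np.pad(cv2.imread('pics/wrist10.png')[80:340],((0,0),(0,288),(0,0)))]))
E
```

```text
shift [ 0.0008 -0.0256 -0.1597] rot [-0.0005  0.0008  0.    ] tcp [0.4878 0.0109 0.447 ] obs [0.4876 0.0118 0.2853] [-170.9715    0.0429  -92.9206]
```

View pics/c10.png

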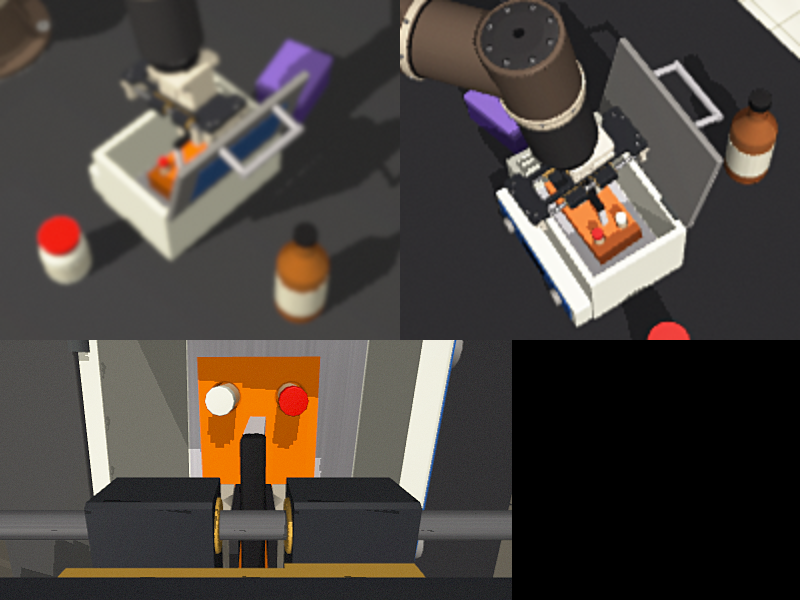

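{"api": "carry_out", "payload": {"moves": "0 0 -0.001 -0.005 0 0 0;0 0 -0.002 -0.015 0 0 0;0 0 -0.004 -0.027 0 0 0;0 0 -0.006 -0.04 0 0 0;0 0 -0.009 -0.055 0 0 0;0 0 -0.011 -0.07 0 0 0;0 0 -0.013 -0.085 0 0 0;0 0 -0.016 -0.1 0 0 0;0 0 -0.018 -0.115 0 0 0;0 0 -0.021 -0.13 0 0 0;0 0 -0.023 -0.143 0 0 0;0 0 -0.025 -0.153 0 0 0;0 0 -0.026 -0.16 0 0 0;0 0 -0.026 -0.16 0 0 0;0 0 -0.026 -0.16 0 0 0"}}

```text
clock: 17.1
tool_pos: [0.4881, 0.0116, 0.4467]
orientation: [-171.0, 0.0, -92.9]
force: [-0.0, -0.3, -3.5]
opening: 0.0121
```

```bash
python3 - <<'E'
from plan import *
o=ctrl.get_obs();R=Ro.from_euler('xyz',o['orientation'],degrees=True);g=o['tool_pos']+.159*R.apply([0,0,1]);print(g)
for t in (6,3,0,-1): plan([g[0],.0096,.29],-2.93,t)
for n in('scene','side','wrist'): shot(n,n+'11.png')
cv2.imwrite('pics/c11.png',np.vstack([np.hstack([cv2.resize(cv2.imread(f'pics/{n}11.png')[120:290,130:330],(400,340)) for n in('scene','side')]),np.pad(cv2.imread('pics/wrist11.png')[80:340],((0,0),(0,288),(0,0)))]))
E
```

```text
[0.5128 0.0104 0.2897]
shift [ 0.0008 -0.0083 -0.0001] rot [-0.0517  0.0004  0.    ] tcp [0.4962 0.0104 0.4481] obs [0.4881 0.0116 0.4467] [-171.0398    0.02    -92.9251]
shift [ 0.0008 -0.0166  0.0006] rot [-0.104   0.0004  0.    ] tcp [0.5045 0.01   0.4488] obs [0.4881 0.0116 0.4467] [-171.0398    0.02    -92.9251]
shift [ 0.0008 -0.0249  0.0016] rot [-0.1564  0.0004  0.0001] tcp [0.5128 0.0096 0.449 ] obs [0.4881 0.0116 0.4467] [-171.0398    0.02    -92.9251]
shift [ 0.0008 -0.0276  0.0021] rot [-0.1738  0.0004  0.0001] tcp [0.5156 0.0095 0.449 ] obs [0.4881 0.0116 0.4467] [-171.0398    0.02    -92.9251]
```

View pics/c11.png

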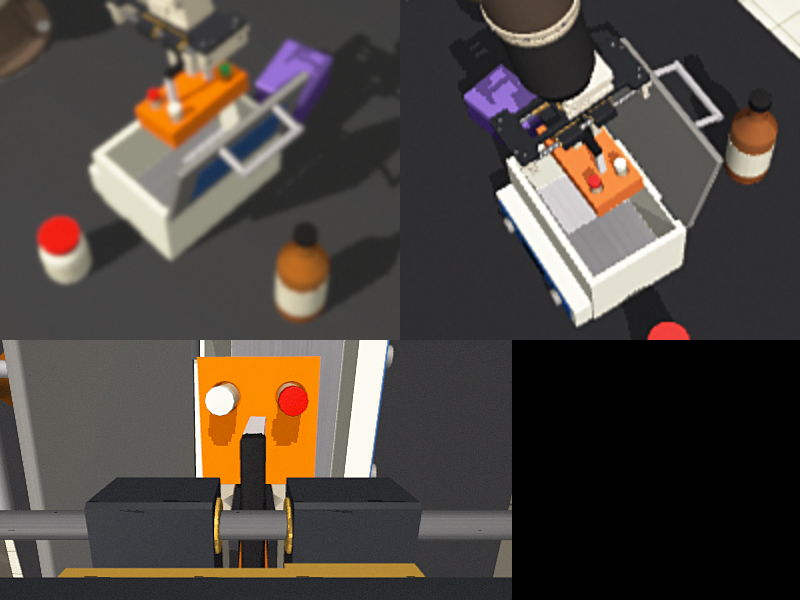

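{"api": "carry_out", "payload": {"moves": "0 0 -0.003 0 -0.02 0 0;0 0 -0.006 0 -0.04 0 0;0 0 -0.01 0 -0.06 0 0;0 0 -0.013 0 -0.08 0 0;0 0 -0.016 0.001 -0.1 0 0;0 0 -0.019 0.001 -0.12 0 0;0 0 -0.022 0.001 -0.14 0 0;0 0 -0.025 0.002 -0.156 0 0;0 0 -0.025 0.002 -0.156 0 0;0 0 -0.025 0.002 -0.156 0 0;0 0 -0.025 0.002 -0.156 0 0"}}

```text
clock: 18.35
tool_pos: [0.5131, 0.0104, 0.4491]
orientation: [-179.9, 0.0, -92.9]
force: [1.4, 0.4, -2.8]
opening: 0.0118
```

```bash
python3 - <<'E'
from plan import *
P={}
for n in('scene','side','wrist'): P[n]=shot(n,n+'12.png')
p,q=P['scene'],P['side']
for l in('carrier_grip','carrier','lid_handle'):
    a=[(P[n],np.array(r[0]['at'])[::-1]) for n in('scene','side') if (r:=ctrl.mark_of(P[n],l))]
    if len(a)>1: print(l,tri(a))
for n in('scene','side'): cv2.imwrite(f'pics/{n}12z.png',cv2.resize(P[n]['image'][120:270,130:330,::-1],(800,600),interpolation=cv2.INTER_CUBIC))
E
```

```text
carrier_grip (array([0.5183, 0.0133, 0.2816]), [array([ 0.3, -0.4]), array([0.2, 0.4])])
carrier (array([0.5101, 0.0035, 0.1975]), [array([-1. ,  1.2]), array([-0.8, -1.5])])
lid_handle (array([ 0.6883, -0.0158,  0.2533]), [array([ 0.4, -0.5]), array([0.3, 0.6])])
```

View pics/scene12z.png

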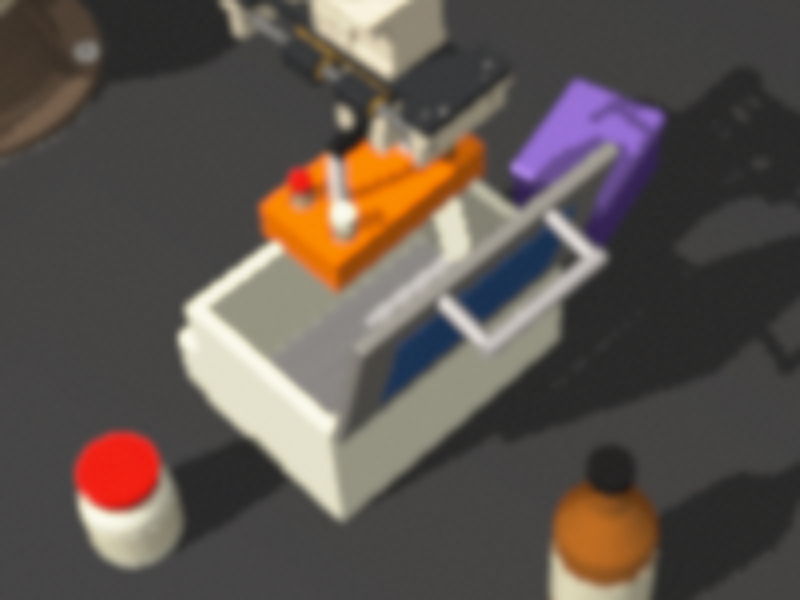

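View pics/side12z.png

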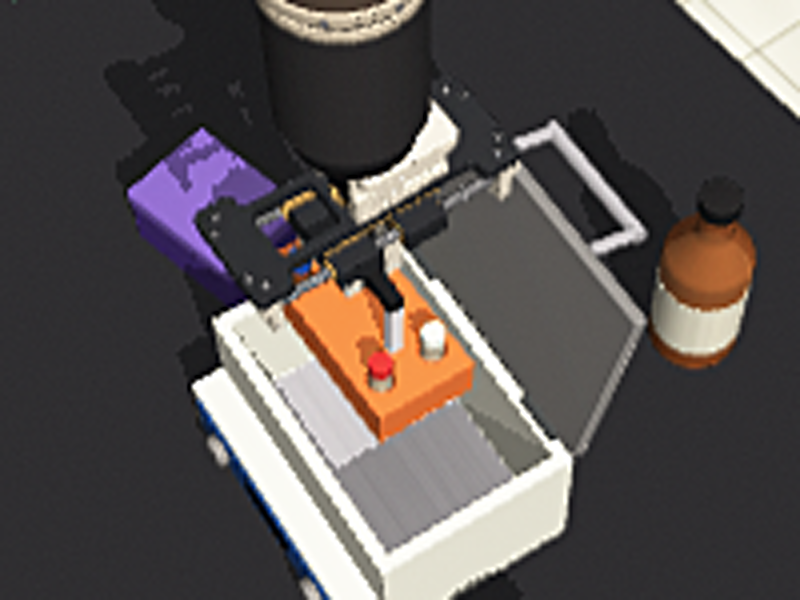

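View pics/wrist12.png

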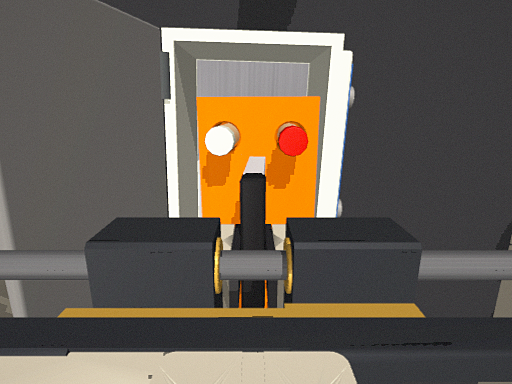

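```bash
python3 - <<'E'
from plan import *
from scipy.optimize import least_squares
q=ctrl.snapshot('side');p=ctrl.snapshot('scene');w=ctrl.snapshot('wrist')
z=lambda a:np.array(a)*.25+[130,120]
FR,BR,FL,BL=(-.038,-.075,.034),(.038,-.075,.034),(-.038,.075,.034),(.038,.075,.034)
red,wh=(-.021,-.05,.056),(.021,-.05,.056)
S=[(q,z((380,412)),FR),(q,z((472,366)),BR),(q,z((285,302)),FL),(q,z((381,358)),red),(q,z((433,328)),wh),(q,z((382,440)),(-.038,-.075,0)),(q,z((472,390)),(.038,-.075,0)),
(p,z((262,208)),FR),(p,z((340,266)),BR),(p,z((340,288)),(.038,-.075,0)),(p,z((300,175)),red),(p,z((343,208)),wh),(p,z((485,150)),BL),
(w,(198,97),BR),(w,(320,97),FR),(w,(220,139),wh),(w,(292,140),red)]
def W(v,f): return np.array(v[:3])+Ro.from_rotvec(v[3:]).apply(f)
res=lambda v:np.concatenate([proj(P,W(v,f))[0]-uv for P,uv,f in S])
r=least_squares(res,[.513,.01,.19,0,0,-.05],loss='soft_l1');v=r.x
R=Ro.from_rotvec(v[3:]);zz=R.apply([0,0,1]);print(v[:3],'z axis',zz,'tilt',np.degrees(np.arccos(zz[2])))
print(np.round(res(v).reshape(-1,2),1).tolist())
J=np.linalg.inv(r.jac.T@r.jac);print('sd',np.sqrt(np.diag(J)))
o=ctrl.get_obs();print(o['force'],o['moment'],o['clock'],o['opening'])
E
```

```text
[0.5103 0.0104 0.1911] z axis [ 0.0569 -0.019   0.9982] tilt 3.442299910601791
[[-0.2, 1.7], [0.4, -0.3], [-6.2, -11.1], [-0.0, 1.1], [0.1, 1.2], [-0.9, 0.6], [-0.4, -0.3], [-0.9, -0.1], [-1.7, 0.9], [-1.1, 2.2], [-0.3, 1.8], [-0.6, 2.0], [-0.5, -0.6], [-0.8, -0.6], [-0.1, -0.1], [-0.7, 1.2], [0.7, 1.1]]
sd [0.0014 0.001  0.0023 0.0261 0.0245 0.0108]
[ 0.2949 -0.1354 -3.5949] [-0.0242 -0.008  -0.0659] 18.95 0.011834026108607348
```

{"api": "carry_out", "payload": {"moves": "0 0 0.002 0 0.01 0 0;0 0 0.004 0 0.025 0 0;0 0 0.006 0 0.035 0 0;0 0 0.006 0 0.035 0 0;0 0 0.006 0 0.035 0 0;0 0 0.006 0 0.035 0 0;0 0 0.006 0 0.035 0 0;0 0 0.006 0 0.035 0 0;0 0 0.006 0 0.035 0 0;0 0 0.006 0 0.035 0 0"}}

```text
clock: 19.95
tool_pos: [0.5073, 0.0107, 0.449]
orientation: [-177.9, 0.0, -92.9]
force: [-0.6, -0.6, -3.0]
opening: 0.0117
```

```bash
python3 - <<'E'
from plan import *
P={n:shot(n,n+'13.png') for n in('scene','side','wrist')}
for l in('carrier_grip','carrier','lid_handle','amber_bottle','jar','tip_box'):
    a=[(P[n],np.array(r[0]['at'])[::-1]) for n in('scene','side') if (r:=ctrl.mark_of(P[n],l))]
    if len(a)>1: print(l,tri(a)[0])
o=ctrl.get_obs();print(o['tool_pos'],o['orientation'],o['force'],o['qvel'],o['opening'],o['clock'])
cv2.imwrite('pics/c13.png',np.vstack([np.hstack([cv2.resize(cv2.imread(f'pics/{n}13.png')[120:290,130:330],(400,340)) for n in('scene','side')]),np.pad(cv2.imread('pics/wrist13.png')[80:340],((0,0),(0,288),(0,0)))]))
E
```

```text
carrier_grip [0.5128 0.0082 0.2942]
carrier [0.5027 0.0037 0.1986]
lid_handle [ 0.6265 -0.1086  0.3811]
amber_bottle [ 0.6696 -0.1149  0.2622]
jar [ 0.4647 -0.2286 -0.0216]
tip_box [0.5281 0.2496 0.0014]
[0.5073 0.0107 0.4491] [-177.9351    0.0181  -92.9184] [-0.2271 -0.9378 -3.6903] [-0.0397  0.0672  0.0697 -0.0623  0.0092 -0.0914] 0.011923891683904484 20.7
```

View pics/c13.png

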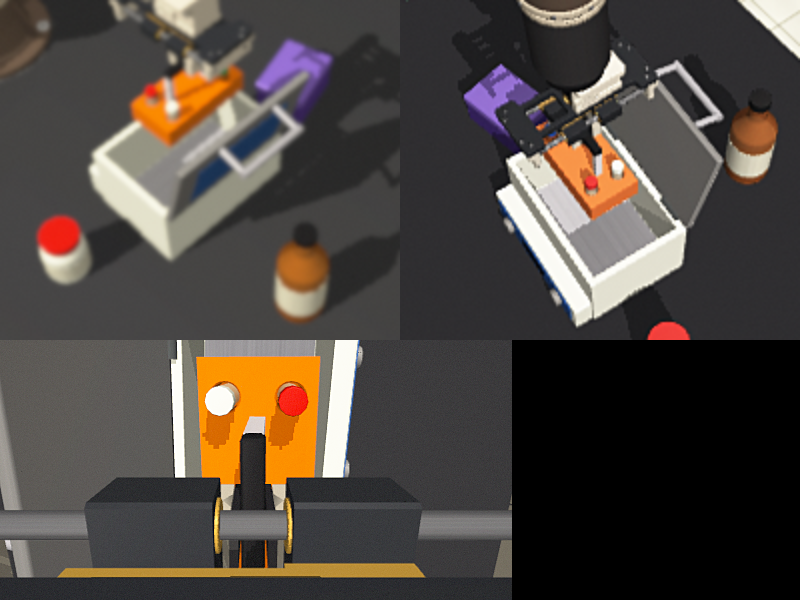

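```bash
python3 -c "
from plant import ctrl
print(ctrl.close_job())"
```

```text
the job is handed in; nothing more can be done
None
```

The job is handed in at about 20.7 s. The lid stands open by itself at roughly 103–104°, and the gripper is holding the orange carrier over the box.

**Lid:** I pinched the handle, swung the lid open along its arc, let go and moved the fingers clear. The angle comes from the tool position and from finding the handle in the pictures after release.

**Carrier:** I gripped the bar with the gripper leaned back 9° so its body would clear the open lid. I lifted straight up, then levelled the carrier.

**Last checks:**
- **Height:** the underside is at about 0.19 m, roughly 65 mm above the rim. The carrier's centre is within about 20 mm of the box's centre.
- **Grip:** the fingers are closed to 12 mm on the bar, and the wrist force shows about 3.7 N of load.
- **Clearances:** in the last pictures nothing touches the box or lid, and the jar, tip box and bottle stand as before.
- **Vials:** the red and white vials were seated in the final pictures. The green and blue ones were hidden there but were still in the carrier in earlier pictures after the lift.

**Disagreements:**
- **Tilt:** one fit gave about 3° (uncertain by about 1.4°) before I made a 2° correction. The network's points suggested about 6° after it, but they already read about 3° with the carrier flat on the floor. I take it to be within about 3°, inside the 7° limit.
- **Lid handle and bottle:** in the final check the network's positions for these two were clearly wrong. I relied on the pictures, where neither had moved.

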